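# Fit the second hanging-rail arm to the slotted uprights

### The job

The small stand on the bench has two slotted uprights, but only one of them carries its rail arm. Pick up the loose arm standing on the bench, hook its two claws into the empty upright level with the arm already fitted, and press it down at its heel, firmly but without forcing it, until it locks fully home, so that the rail could lie level in both arms. Leave the tools, the meter and the rail lying where they are.

Things in the scene. Friction and masses are not known exactly. Their poses are not given: they have to be found in the camera images.
- new_arm: The loose steel arm (about 0.3 kg), standing on the bench on its flat underside. Origin: rear face of its back plate, at the underside. x from tip to claws, z up. Its tube, 28 mm wide and high, reaches 150 mm forward; a U saddle stands on the tip (x -150 to -118 mm, to 50 mm high). Plate 34 mm wide, 88 high; braces between plate and tube, from x -48 mm back.
- new_grip (a point): Grip point of the loose arm: middle of its tube, between saddle and braces, 90 mm in front of the plate's rear face, 14 mm above the underside. Grip it across its 28 mm width (y). Same axes.
- new_heel (a point): Press point of the loose arm: centre of the top of its heel, a flange 28 mm deep and 34 mm wide folded forward from the top of the back plate; 14 mm in front of the plate's rear face, 88 mm above the underside. Same axes.
- new_claw (a point): Lower claw of the loose arm: middle of its neck's underside at the plate's rear face, 14 mm above the arm's underside. The upper claw is the same 50 mm higher. Claws are 4.5 mm thick and stand out 12 mm; necks 9 mm high; behind each neck a tooth hangs 13 mm below its underside, leaving a throat of 4.5 mm (5.3 at the mouth) before the plate. Same axes.
- fitted_grip (a point): The same point as new_grip on the identical arm already locked home on one upright (fixed). The loose arm belongs on the other upright, level with this one and pointing the same way, about 200 mm to its side (y). Same axes.
- fitted_heel (a point): The same on the fitted arm. Uprights: grey steel channels 34 mm wide, 24 deep, wall 3 mm, top 256 mm over the bench; four slots each, 7 mm wide, 30 high, lower edges at 60, 110, 160 and 210 mm. Home: lower neck on the 160 mm edge. The teeth pass in when raised 13 to 20 mm (best 16.5); then keep the plate to the face while lowering. The empty upright has a 60 mm wire hook in its lowest slot.
- rail: Bystander: aluminium square tube, 20 x 20 x 300 mm, lying on the bench; origin at the middle of its underside, x along it.
- multimeter: Bystander: multimeter 138 x 71 x 42 mm lying on its back, origin under its centre.
- screwdriver_2: Bystander: screwdriver, 157 x 93 x 26 mm as it lies, origin under its centre.
- pliers_2: Bystander: pliers, 59 x 154 x 12 mm, origin under their centre.
- stand: The stand's foot (fixed): plywood 150 x 300 x 18 mm; origin on the bench at its middle in y, 55 mm behind its front edge. x away from the robot, z up. Two uprights stand on it nominally at y +100 and -100 mm, front faces at x 0, but are screwed on through wide holes: each stands up to 5 mm off in x, 6 mm in y and 1 mm in height. Feel for the slots; it does not move.
- lock (a joint): Sprung strip hidden in the empty upright, m: 0 at rest, about 0.003 while claws push it back. Some 10 to 14 mm above home the teeth meet it; 5 to 20 N straight down on the heel drives them past, and it snaps back to 0 over them as the necks land on the slots' lower edges. Pressing far in front of the heel jams the claws. Over 50 N between arm and upright is forcing.

How it is judged:
By the outcome, as a careful person would: the job done as asked, in the order asked, and still so for the second after the job is handed in, with the robot touching nothing.
It also fails if it takes over 64 s, if anything falls off the work surface, if the arm or the gripper's body presses on something with over 40 N, if the wrist force passes 120 N, or if a joint passes its speed limit or range.

### The arm

A 6-joint arm with a two-finger parallel gripper is mounted at the origin on the work surface; the furniture and walls round the work are solid. World frame = base frame: x ahead of the robot, y to its left, z up, the work surface at z = 0. Lengths are in mm, angles in rad, forces in N, time in s.
With the tool pointing down it reaches from about 350 to 975 mm from the base axis. Payload 7.1 kg.
Tool frame: the origin (TCP) lies midway between the tips of the shut fingers; the grasp point (between the pads) lies ctrl.tcp_to_grasp behind it (ctrl.tcp_to_grasp is the distance from the TCP to the grasp point, in mm); z points along the fingers, y is the direction in which the jaws open and shut (so a half turn about z gives the same grasp; the last joint's range is limited). The gripper opens to 88 mm and grips with 3 to 60 N. Pads are 20 mm wide; open, the fingers measure 115 mm over their backs; the gripper's body (75 mm by 178 mm) begins 61 mm behind the grasp point.
Start: joints at [1.241, 0.423, 1.63, -0, 1.089, -0.019], TCP at [191.106, 595.049, 222.675] pointing down, gripper open.
Joint ranges: [-3, 3], [-0.9, 2.11], [0.09, 2.58], [-1.31, 4.45], [0.11, 2.69], [-2.54, 2.54]. Speed limits (rad/s): [2.39, 2.39, 3.01, 3.14, 3.14, 3.14].

### API

Orientations are given as a rotation vector (axis times angle).
In Python, from workcell import ctrl gives the robot as it stands.
- The arm moves only by the tool play_rows, never from a script. Its argument "increments" is text: rows parted by semicolons, each of 5 numbers parted by spaces: the opening, from 0 (shut) to 1 (fully open), then the shift along the world's x, y, z in m, then the turn about the world's z in degrees. A call has 1 to 20 rows; each row shifts and turns the commanded pose from where the row before left it; what a row does not reach is not made up. A row lasts 1/10 s, in which the tool goes at most 50 mm and 8.59 degrees, less where a joint would pass 70% of its speed; a pose out of reach is approached as far as the arm can. A call is refused whole if a number of a shift passes 0.05 or a number of a turn 8.59, either way. A call with a gripper value outside its range is refused whole. The fingers move at their own pace and stop on an object; the grip force is fixed at half the most. Time passes only in rows, so rows that do not move let the fingers close. It gives the time, the measured TCP pose, the force and the opening at its end, in the units of the state.
- ctrl.get_obs(): the state, without advancing time (a new reading comes with each control period).
- ctrl.get_image(name): name is "side" or "top" or "wrist"; returns a dict with "img" (420x560x3 uint8, red, green, blue), "range_z" (420x560 float32, mm along the optical axis (not along the pixel's ray), 0 where there is no reading), "vertical_fov" (degrees; the focal length in pixels is half the picture's height over the tangent of half this angle, whatever the lens; pixels are square), "cx", "cy" (the principal point, pixels), "origin" and "attitude" of the camera in the world. Camera axes: x right, y down, z forward; pixel columns grow to the right and rows downward; lengths in mm; the calibration is good to about 2 mm. A picture is of the moment at which its call begins.
- ctrl.close_job(): hands the job in, once; it reports no verdict.
The state is a dict: "t": time; "qpos": joint angles; "qvel": joint speeds; "joint_torque": joint torques, N m; "ee_pos": TCP position; "orientation": TCP orientation; "ft_force": force on the tool from outside, world axes, zero at the start; "moment": the same for the moment, N m; "width": finger opening in mm.
Only numpy, scipy, OpenCV 4.12 (cv2) and the standard library are available. Lean on these libraries where they do the work, as an engineer would, in place of code of your own. Each camera call takes 0.05 s, during which the arm holds its last target. There are 200 camera calls.

## Working session

There is one attempt and no reset: what is moved stays moved. The work goes in short steps, Python scripts to look and compute and a tool call to move; the robot and the scene stay as the last step left them, time stands still between calls to the robot, and variables do not carry over. Pictures are saved under pics/ and viewed, on a budget of 10 in all, crops included, one or two more only if the job needs it, and the job is handed in when it is done.

Besides the shell and the picture viewer there is one more tool, called after "Emit:" by a JSON object that holds its "api" and its "payload", one argument or row to a line. play_rows: Moves the arm, as the interface text tells. Its arguments: {"type":"object","properties":{"increments":{"type":"string"}},"required":["increments"]}

```bash
mkdir -p pics; ls; cat > h.py <<'E'
import numpy as np, cv2
from workcell import ctrl
from scipy.spatial.transform import Rotation as R
def cam(name):
    d=ctrl.get_image(name); np.savez('last_'+name+'.npz',**{k:np.asarray(v) for k,v in d.items()}); return d
def load(name): return dict(np.load('last_'+name+'.npz',allow_pickle=True))
def att(d):
    a=np.asarray(d['attitude'],float)
    return a if a.shape==(3,3) else R.from_rotvec(a).as_matrix()
def f(d): return d['img'].shape[0]/2/np.tan(np.radians(float(d['vertical_fov']))/2)
def pts(d):
    z=d['range_z'].astype(float);v,u=np.indices(z.shape)
    p=np.stack([(u-d['cx'])/f(d)*z,(v-d['cy'])/f(d)*z,z],-1)
    w=p@att(d).T+np.asarray(d['origin']); w[z<=0]=np.nan; return w
def ray(d,u,v,z):
    r=att(d)@np.array([(u-d['cx'])/f(d),(v-d['cy'])/f(d),1]);o=np.asarray(d['origin']);return o+r*(z-o[2])/r[2]
E
python3 - <<'E'
from h import *
for n in('top','side'):
    d=cam(n);print(n,d['origin'],d['attitude'],d['vertical_fov'],d['cx'],d['cy']);cv2.imwrite(f'pics/{n}0.png',d['img'][...,::-1])
print(ctrl.tcp_to_grasp,ctrl.get_obs())
E
```

```text
pics
top [ 502.85253456  130.47645372 1196.6950583 ] [-2.19771152  2.17499901 -0.0597952 ] 56.79524137694672 280.232386335873 213.12417239984364
side [  224.39003759 -1332.89614916   945.05497262] [-2.04012967  0.21423769 -0.15919426] 44.97133057502489 276.18650680915334 204.1864030148595
18.700000000000003 {'t': 0.1, 'qpos': array([ 1.24098718e+00,  4.23791996e-01,  1.63058179e+00,  1.69006242e-06,
        1.08859208e+00, -1.89890756e-02]), 'qvel': array([ 0.00069516, -0.00024417, -0.0018804 ,  0.0003218 , -0.00042232,
        0.00150478]), 'joint_torque': array([ 3.63562212e-04, -5.45615208e+01, -2.74325967e+01,  6.46313815e-02,
        1.87738583e-02, -5.11022256e-05]), 'ee_pos': array([190.96038935, 594.6008016 , 221.9746988 ]), 'orientation': array([-4.86236068e-01, -3.10349288e+00,  2.12373966e-03]), 'ft_force': array([-0.25570962, -0.16868099, -0.02954223]), 'moment': array([-0.00503343,  0.02968282, -0.07893126]), 'width': 87.67716821190596}
```

View pics/top0.png

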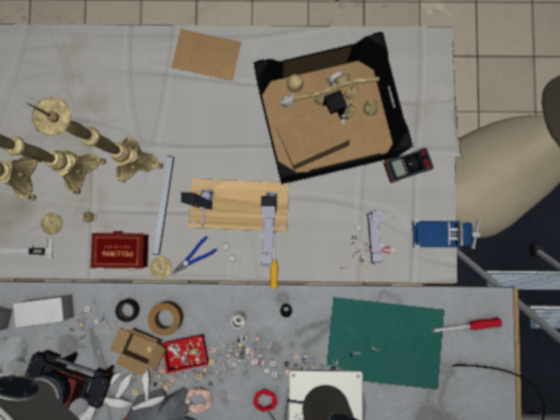

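View pics/side0.png

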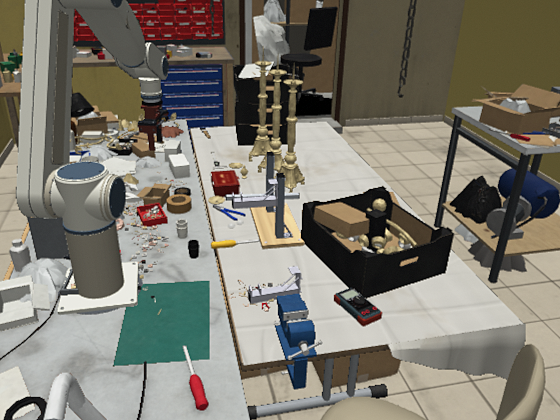

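Top view: empty upright near (203,198), fitted arm (268,225) with its tip toward the robot, loose arm (375,237), pliers (195,255), rail (162,205). The side view shows both arms and the box. Next come the depth points.

```bash
python3 - <<'E'
from h import *
d=load('top');w=pts(d)
c=[cv2.resize(d['img'][195:275,340:420],(400,400),interpolation=3),cv2.resize(d['img'][170:250,175:255],(400,400),interpolation=3)]
cv2.imwrite('pics/crop1.png',np.hstack(c)[...,::-1])
np.set_printoptions(linewidth=220,suppress=True,precision=0)
def show(r,c0,c1,k=2):
    print('rows',r.start,r.stop,'cols',c0,c1);print(w[r,c0:c1:k,2].round())
show(slice(204,266,3),364,388,1)
show(slice(184,222,2),180,216,2)
show(slice(190,266,4),256,282,1)
E
```

```text
rows 204 266 cols 364 388
[[ 3.  3.  4.  1.  2.  3. -1.  2. -0.  3. -1. -5. -4. -1.  1. -0. -0. -1.  1. -1.  0. -1. -3.  3.]
 [-3. -1.  2. -0.  1.  3.  4. -1. -0. -1.  1.  1.  1.  1.  2. -0. -5.  1.  4.  0.  2. -1.  1. -1.]
 [-4. -0.  0. -0.  0. -5.  4. -2.  2. -2. 53. 60. 73. 73. -1. -1. -2.  2.  1.  6.  0.  1. -2.  1.]
 [ 4. -2.  2. -1.  2. 44. 58. 75. 87. 89. 87. 90. 85. 92. 87. 87. 90. 88. 85. 86. -0.  1.  1.  1.]
 [-2. -1.  3.  8. 18. 30. 29. 27. 61. 94. 87. 86. 90. 89. 87. 89. 92. 85. 89. 87. 85. -2. -1. -1.]
 [ 2. -1.  4.  1. 17. 27. 29. 55. nan 87. 87. 88. 87. 89. 88. 92. 86. 91. 92. 88. 86. -1. -5.  5.]
 [ 1.  4. -1.  6. 10. 26. 27. 48. 26. 31. 27. 27. 27. 27. 28. 45.  3. -2. -2.  3.  1. -1.  1. -3.]
 [-2. -1.  2. -4.  7. 21. 24. 40. 31. 32. 26. 26. 26. 25. 29. 37. -0.  0.  4.  4. -2. -3. -4. -2.]
 [ 3. -2. -0.  0.  4. 15. 27. 32. 27. 31. 26. 27. 29. 29. 31. 36.  2.  1. -1. -1.  0. -1.  4. -2.]
 [ 4. -0.  2. -2. -1. 15. 26. 28. 24. 29. 33. 25. 27. 27. 32. 27. -0.  1.  2. -1. -2.  2.  3. -1.]
 [ 4.  3.  1. -1.  2. 10. 26. 24. 30. 25. 25. 30. 25. 29. 28. 26. -1.  1.  2. -0. -0
[... 4653 characters left out ...]
14.  -4.   1.   2.   0.   2.   2.]
 [ -2.   3.   1.  -1.   3.  -1.   2. 173. 174. 174. 177. 178. 175. 175. 175. 174. 175.  15.  15.   9.  -1.  -2.  -2.  -2.  -1.  -2.]
 [  2.  -3.  -1.   1.   3.   1. 169. 173. 172. 177. 172. 176. 176. 175. 173. 174. 174.  16.  17.  13.   4.   2.  -0.   5.   2.  -3.]
 [ -3.  -3.   3.   4.   3.  -4. 193. 196. 197. 194. 197. 195. 197. 192. 197. 197. 194.  16.  19.  13.   0.   5.  -1.  -4.   5.   5.]
 [  1.   0.  -3.   2.  -4.   0. 169. 177. 173. 172. 176. 174. 174. 177. 177. 173. 172.  15.  19.  18.   0.   2.   1.   1.   2.   0.]
 [ -2.  -1.   1.   1.  -1.   2. 173. 171. 172. 173. 170. 175. 173. 172. 174. 172. 171.  20.  24.  25.  20.  14.  -1.   3.  -3.  -1.]]
```

View pics/crop1.png

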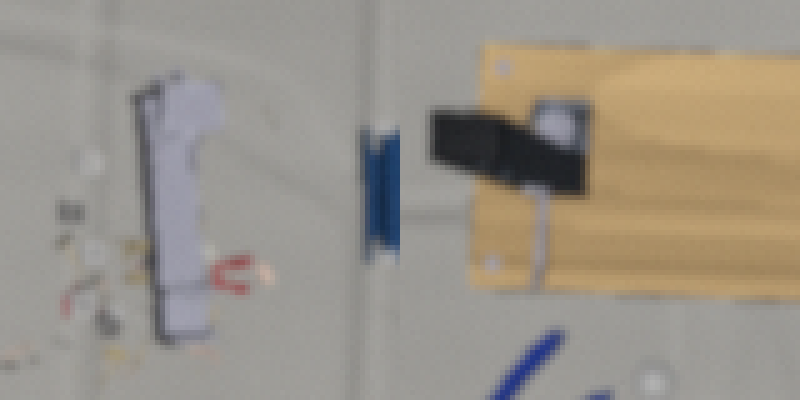

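Crop: the loose arm's plate and heel are at the top of the picture (+x), with the saddle toward the robot. The empty upright's top is dark, near (186,197), and its wire hook points to the robot.

```bash
python3 - <<'E'
from h import *
np.set_printoptions(suppress=True,precision=2)
d=load('top');w=pts(d);v,u=np.indices(w.shape[:2])
def sel(u0,u1,v0,v1,z0,z1): return (u>=u0)&(u<u1)&(v>=v0)&(v<v1)&(w[...,2]>z0)&(w[...,2]<z1)
def rect(m,z,name):
    c=[ray(d,a,b,z)[:2] for b,a in np.argwhere(m)]
    c=np.float32(c); r=cv2.minAreaRect(c); print(name,len(c),'mean',c.mean(0),'med z',np.median(w[m][:,2]),'rect',r); return c
rect(sel(360,395,200,270,80,96),88,'heel')
m=sel(360,395,223,254,20,36); rect(m,28,'tube')
# tube right edge line is clean (top edge): last tube pixel per row
R_=[];L_=[]
for r in range(224,253):
    k=np.where(m[r])[0]; R_.append(ray(d,k.max()+.5,r,28)[:2])
R_=np.array(R_);p=np.polyfit(R_[:,0],R_[:,1],1);print('right edge y=',p, 'yaw deg',np.degrees(np.arctan(p[0])))
rect(sel(360,395,250,268,40,60),50,'saddle')
rect(sel(175,200,185,215,250,262),256,'upright empty')
rect(sel(255,285,180,215,250,262),256,'upright fitted')
rect(sel(255,285,198,225,229,239),234,'heel fitted')
m=sel(255,285,222,250,168,180);c=rect(m,174,'tube fitted')
R_=np.array([ray(d,np.where(m[r])[0].max()+.5,r,174)[:2] for r in range(224,248)]);p=np.polyfit(R_[:,0],R_[:,1],1);print('yaw',np.degrees(np.arctan(p[0])))
c=rect(sel(183,295,172,235,13,23),18,'foot')
E
```

```text
heel 120 mean [ 564.78 -140.96] med z 88.14680660828992 rect ((564.825439453125, -140.21690368652344), (25.71792221069336, 34.19431686401367), 0.5908707976341248)
tube 292 mean [ 504.25 -145.22] med z 27.930152275212095 rect ((504.3388977050781, -145.02395629882812), (89.87098693847656, 30.153650283813477), 4.101938247680664)
right edge y= [   0.07 -195.03] yaw deg 3.9843250646630564
saddle 31 mean [ 444.08 -149.72] med z 48.51902273949918 rect ((445.1029357910156, -149.00830078125), (29.166606903076172, 29.28994369506836), 0.6237924695014954)
upright empty 148 mean [597.31 363.36] med z 254.85473774133584 rect ((598.2965087890625, 362.86590576171875), (24.48151397705078, 34.44034194946289), 0.571235179901123)
upright fitted 151 mean [590.97 167.41] med z 255.87205544207222 rect ((590.4518432617188, 167.73272705078125), (24.4112606048584, 34.0968017578125), 0.5650122761726379)
heel fitted 150 mean [565.27 168.88] med z 233.78307625759322 rect ((566.3142700195312, 168.26702880859375), (27.39261817932129, 34.74953079223633), 0.5753885507583618)
tube fitted 290 mean [506.47 170.31] med z 173.8718953203237 rect ((507.0067443847656, 170.2228240966797), (28.0109920501709, 71.83673858642578), 88.37866973876953)
yaw -1.19533214265321
foot 3824 mean [601.37 267.22] med z 17.977328808622474 rect ((613.4557495117188, 261.6010437011719), (311.093017578125, 186.7713623046875), 85.904052734375)
```

Emit:
{"api": "play_rows", "payload": {
  "increments": "1 .015 -.012 .008 1.63;1 .03 -.024 .01 1.63;1 .03 -.024 .01 1.63;1 .03 -.024 .01 1.63;1 .03 -.024 .01 1.63;1 .03 -.024 .01 1.63;1 .03 -.024 .01 1.63;1 .03 -.024 .01 1.63;1 .03 -.024 .01 1.63;1 .02 -.019 .01 1.63;1 0 0 0 0;1 0 0 0 0"
}}

```text
t: 1.3
ee_pos: [466.1, 371.7, 320.3]
orientation: [-0.044, -3.141, 0.0]
ft_force: [-0.4, -0.4, 0.0]
width: 87.4
```

```bash
python3 - <<'E'
from h import *
d=cam('wrist');print(d['origin'],d['attitude'],d['vertical_fov']);cv2.imwrite('pics/w1.png',d['img'][...,::-1])
E
```

```text
[400.96270589 373.27453338 484.63827336] [2.11973251 2.06190497 0.25053159] 64.96521391852073
```

View pics/w1.png

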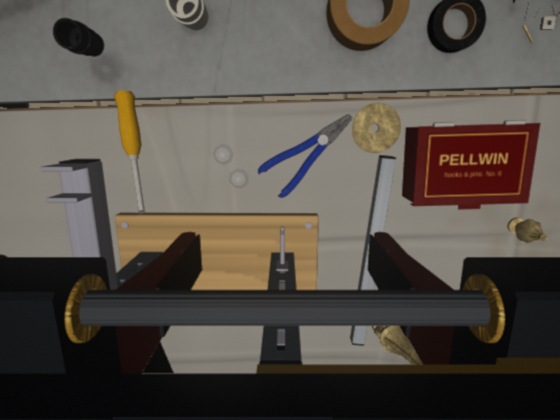

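Wrist view: the empty upright's face and slots lie at columns 265-297, slots near column 281. Hook at (282,240), fitted arm at left (85,230).

```bash
python3 - <<'E'
from h import *
np.set_printoptions(suppress=True,precision=1,linewidth=220)
d=load('wrist');w=pts(d);g=cv2.cvtColor(d['img'],cv2.COLOR_RGB2GRAY)
for r in list(range(252,292,4))+list(range(326,372,4)):
    x=w[r,255:310]; k=np.where((abs(x[:,0]-587)<15)&(x[:,2]>15))[0]
    if len(k)==0: print(r,'none',w[r,270],w[r,281]);continue
    a,b=k[0],k[-1]; print(r,'cols',255+a,255+b,'yc',(x[a,1]+x[b,1])/2,'wid',x[a,1]-x[b,1],'x',np.median(x[k,0]),'z',np.median(x[k,2]))
for r in (270,284,340,345): print(r,g[r,262:302]);print(w[r,274:290,2])
E
```

```text
252 cols 255 309 yc 364.33746720118484 wid -81.18413600345599 x 587.626219772146 z 19.982065184532217
256 cols 255 309 yc 364.17345614894856 wid -81.49365159593947 x 592.8016760938815 z 21.028309896752774
260 cols 255 309 yc 363.9826108032868 wid -81.64858452190481 x 599.1884145742464 z 21.6324506001107
264 cols 270 294 yc 364.642034402096 wid -32.99445110648003 x 587.2325528778609 z 64.53969591151474
268 cols 270 294 yc 364.72743024724275 wid -32.12341711008747 x 586.5876368292594 z 79.0500591011189
272 cols 269 294 yc 364.15809092926816 wid -32.55444936064549 x 587.6495898689493 z 88.94343973815421
276 cols 269 295 yc 364.958042671546 wid -32.85946319053369 x 587.5447254704177 z 100.68299156547641
280 cols 268 295 yc 364.341301816369 wid -33.40569123826481 x 587.7924602363543 z 111.44355582619914
284 cols 268 295 yc 364.4578060391658 wid -32.51775799627262 x 587.988641035864 z 121.39995599001963
288 cols 268 296 yc 365.1176256893549 wid -32.900902437043214 x 587.8809074327004 z 131.69908225320512
326 cols 264 298 yc 364.77622016303076 wid -32.40249521898852 x 587.5652790292155 z 20
[... 1372 characters left out ...]
2  74  50  38  37  39  38  38  37  37  37  39  57  99 124 128 128 128 128]
[122.2 122.5 121.4 123.2 121.5 105.  106.5 104.9 105.9 103.9 105.1 122.4 121.3 121.8 122.3 121.4]
340 [ 64  36  35  35  35  34  35  34  35  35  34  35  34  35  43  63  77  80  79  79  80  80  72  48  35  34  35  34  34  34  35  34  34  35  34  34  36  59 102 128]
[227.8 228.6 227.6 212.6 212.7 211.6 212.8 212.8 212.  212.  212.3 227.6 228.9 227.4 227.7 229.1]
345 [ 47  33  35  35  35  34  34  34  34  34  35  35  34  35  41  57  68  69  68  68  69  70  62  41  34  34  35  34  34  34  34  34  35  34  34  34  34  46  87 124]
[233.8 235.  235.8 215.4 216.1 215.5 215.8 215.2 214.8 216.5 215.2 234.  234.9 234.1 234.8 234.6]
```

Emit:
{"api": "play_rows", "payload": {
  "increments": "1 0 -.017 0 .4;1 .003 -.04 0 .4;1 .003 -.04 0 .4;1 .003 -.04 0 .4;1 .003 -.04 0 .4;1 .003 -.04 0 .4;1 .003 -.04 0 .4;1 .003 -.04 0 .4;1 .003 -.04 0 .4;1 .003 -.04 -.01 .4;1 .003 -.04 -.03 .4;1 .002 -.033 -.03 .4;1 .002 -.033 -.03 .4;1 .002 -.033 -.03 .4;1 0 0 -.03 .1;1 0 0 0 0;1 0 0 0 0"
}}

```text
t: 3.05
ee_pos: [501.8, -142.7, 160.5]
orientation: [0.117, -3.138, -0.001]
ft_force: [-0.9, 0.5, 0.5]
width: 87.8
```

```bash
python3 - <<'E'
from h import *
np.set_printoptions(suppress=True,precision=2)
d=load('wrist');w=pts(d)
v,u=np.indices(w.shape[:2]);m=(v>328)&(v<362)&(u>263)&(u<298)&(abs(w[...,0]-587)<8);p=w[m]
A=np.c_[p[:,1]-364,p[:,2]-230,np.ones(len(p))];s=np.linalg.lstsq(A,p[:,0],rcond=None)[0];print('face x = ',s,'yaw',np.degrees(-s[0]))
m=(u>60)&(u<115)&(v>160)&(v<260)&(abs(w[...,2]-174)<6)&(abs(w[...,1]-170)<16)
p=w[m];print(len(p),p.mean(0));a=np.polyfit(p[:,0],p[:,1],1);print('fitted tube yaw',np.degrees(np.arctan(a[0])))
d=cam('wrist');w=pts(d);o=ctrl.get_obs();print(o['ee_pos'],o['orientation'])
m=(abs(w[...,2]-28)<6)&(abs(w[...,1]+145)<35)&(w[...,0]>440)&(w[...,0]<540);p=w[m];print(len(p),p.mean(0))
for x in range(460,530,10):
    q=p[abs(p[:,0]-x)<3]
    if len(q)>10: print(x,q[:,1].min(),q[:,1].max(),q[:,1].mean())
cv2.imwrite('pics/w2.png',d['img'][...,::-1])
E
```

```text
face x =  [  0.03  -0.01 587.77] yaw -1.7823790399203754
2573 [480.54 173.79 175.56]
fitted tube yaw -0.9480032242861417
[ 502.61 -142.84  161.51] [-0.12  3.14  0.  ]
3129 [ 489.24 -146.94   30.14]
460 -163.3225365728862 -135.81269119978452 -151.74841501758178
470 -162.7844688695723 -134.6612292779151 -148.53025086903142
480 -161.21305917557578 -133.80900666494867 -147.4994386320935
490 -160.6252140647141 -132.93178902839932 -146.87116569176666
500 -160.01175017324076 -132.02320159436 -146.0961103236843
510 -159.444872233565 -131.31245460328276 -145.3953576933969
520 -157.83780078989247 -130.4133451599041 -144.2195933271456
```

View pics/w2.png

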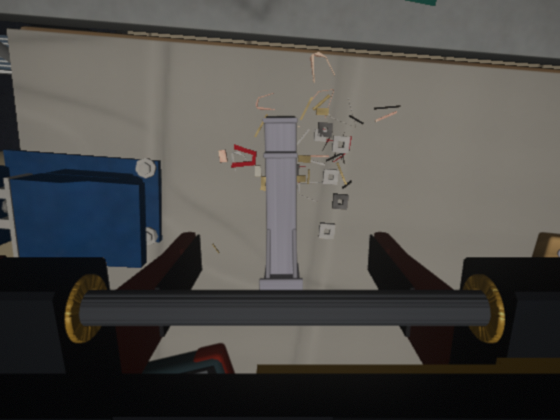

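Wrist view: the tube is centred at column 282, saddle at row 135, braces from row 228. Small nuts lie about 48 mm to the right, so I'll narrow the opening before descending.

Emit:
{"api": "play_rows", "payload": {
  "increments": ".55 -.001 -.001 -.01 0;.55 -.001 -.001 -.02 0;.55 -.001 -.001 -.02 0;.55 0 0 -.02 0;.55 0 0 -.02 0;.55 0 0 -.02 0;.55 0 0 -.02 0;.55 0 0 -.015 0;.55 0 0 -.01 0;.55 0 0 -.003 0;.55 0 0 0 0;.55 0 0 0 0"
}}

```text
t: 4.3
ee_pos: [499.6, -147.0, 3.3]
orientation: [-0.115, 3.138, -0.001]
ft_force: [0.1, -0.3, 0.3]
width: 48.1
```

Emit:
{"api": "play_rows", "payload": {
  "increments": ".1 0 0 0 0;.1 0 0 0 0;.1 0 0 0 0;.1 0 0 0 0;.1 0 0 0 0;.1 0 0 0 0;.1 0 0 0 0;.1 0 0 0 0"
}}

```text
t: 5.1
ee_pos: [499.3, -146.9, 3.1]
orientation: [-0.115, 3.139, -0.0]
ft_force: [-0.3, 1.0, 5.7]
width: 27.7
```

Emit:
{"api": "play_rows", "payload": {
  "increments": ".1 0 0 .01 0;.1 0 0 .03 0;.1 -.004 0 .04 0;.1 -.004 0 .04 0;.1 -.004 0 .04 0;.1 -.004 0 .04 0;.1 -.004 .01 .04 0;.1 -.004 .03 .03 -.5;.1 0 .04 .01 -.5;.1 0 .045 0 -.5;.1 0 .045 0 -.5;.1 0 .045 0 -.5;.1 0 .045 0 -.5;.1 0 .045 0 -.5;.1 0 .045 0 -.5;.1 0 .045 0 -.5;.1 0 .045 0 -.5;.1 0 .045 0 -.5;.1 0 .045 0 -.2;.1 0 .02 0 0"
}}

```text
t: 7.1
ee_pos: [474.2, 406.2, 282.5]
orientation: [-0.038, -3.141, -0.001]
ft_force: [-0.2, -0.8, -2.7]
width: 27.9
```

Emit:
{"api": "play_rows", "payload": {
  "increments": ".1 0 .009 0 0;.1 0 0 -.005 0;.1 0 0 -.02 0;.1 0 0 -.03 0;.1 0 0 -.03 0;.1 0 0 -.025 0;.1 0 0 -.01 0;.1 0 0 0 0;.1 0 0 0 0;.1 0 0 0 0"
}}

```text
t: 8.1
ee_pos: [476.0, 412.4, 164.4]
orientation: [0.042, 3.139, 0.003]
ft_force: [-0.8, -0.5, -2.5]
width: 27.7
```

```bash
python3 - <<'E'
from h import *
np.set_printoptions(suppress=True,precision=3)
d=cam('wrist');s=cam('side');o=ctrl.get_obs();print(o['ee_pos'],o['orientation'],o['ft_force'],o['moment'])
cv2.imwrite('pics/w3.png',d['img'][...,::-1])
cv2.imwrite('pics/s3.png',cv2.resize(s['img'][140:260,200:330],(780,720)[:2],interpolation=3)[:600,:,::-1])
E
```

```text
[475.753 412.548 164.166] [0.041 3.14  0.002] [-0.534 -0.807 -2.215] [ 0.01   0.006 -0.067]
```

View pics/w3.png

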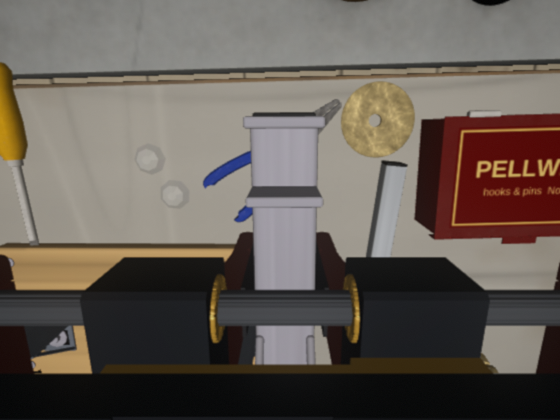

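View pics/s3.png

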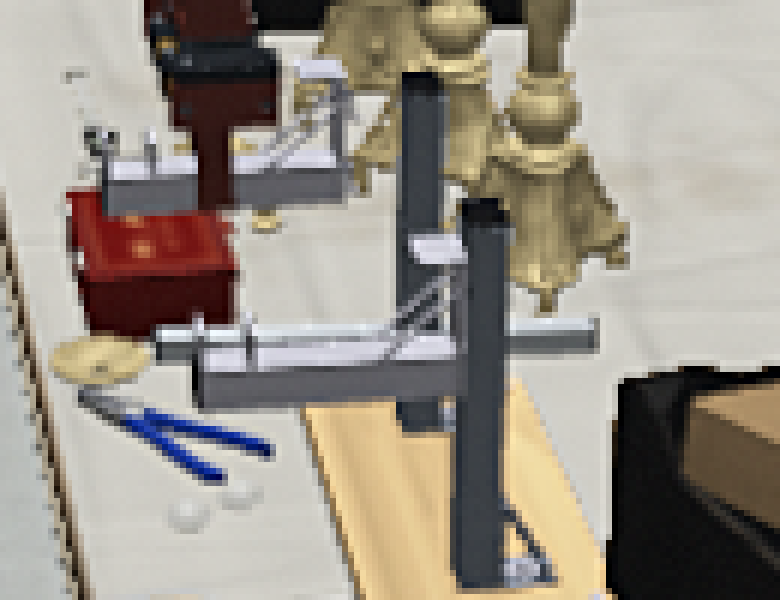

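Wrist view: tube held straight, about column 285. Side view: arm held level at upright-slot height. I overshot in y (412), so I'll correct to about 366.6.

Emit:
{"api": "play_rows", "payload": {
  "increments": ".1 0 -.01 .0015 0;.1 0 -.02 0 0;.1 0 -.012 0 0;.1 0 -.004 0 0;.1 0 0 0 0;.1 0 0 0 0;.1 0 0 0 0"
}}

```text
t: 8.9
ee_pos: [475.2, 366.5, 164.3]
orientation: [0.041, 3.141, 0.001]
ft_force: [-0.7, -1.0, -3.1]
width: 27.9
```

```bash
python3 - <<'E'
from h import *
np.set_printoptions(suppress=True,precision=2)
d=cam('top');w=pts(d);o=ctrl.get_obs();print(o['ee_pos'],o['orientation'],o['ft_force'])
v,u=np.indices(w.shape[:2])
for n,x0,x1,z0,z1,z in(('heel',520,562,244,258,250.5),('upright',582,615,250,262,256)):
    m=(w[...,0]>x0)&(w[...,0]<x1)&(abs(w[...,1]-364)<30)&(w[...,2]>z0)&(w[...,2]<z1)
    c=np.float32([ray(d,a,b,z)[:2] for b,a in np.argwhere(m)]);print(n,len(c),cv2.minAreaRect(c) if len(c) else '',c.mean(0) if len(c) else '')
    for r in np.unique(np.argwhere(m)[:,0]) if len(c) else []: 
        k=np.where(m[r])[0];print(r,k.min(),k.max())
cv2.imwrite('pics/t4.png',cv2.resize(d['img'][165:265,160:290],(780,600),interpolation=3)[...,::-1])
E
```

```text
[475.19 366.54 164.23] [0.04 3.14 0.  ] [ 0.01 -0.8  -2.33]
heel 166 ((541.219970703125, 362.92132568359375), (26.88343048095703, 34.308868408203125), 0.5848454833030701) [541.5  363.58]
215 181 194
216 181 195
217 181 194
218 181 194
219 181 194
220 181 194
221 181 194
222 181 194
223 181 194
224 181 194
225 182 194
226 183 194
upright 148 ((598.2960815429688, 362.8833923339844), (24.4810791015625, 34.405460357666016), 0.571235179901123) [597.33 363.24]
192 183 183
193 181 195
194 181 195
195 181 195
196 181 195
197 181 195
198 181 195
199 181 195
200 181 194
201 181 194
202 181 194
```

View pics/t4.png

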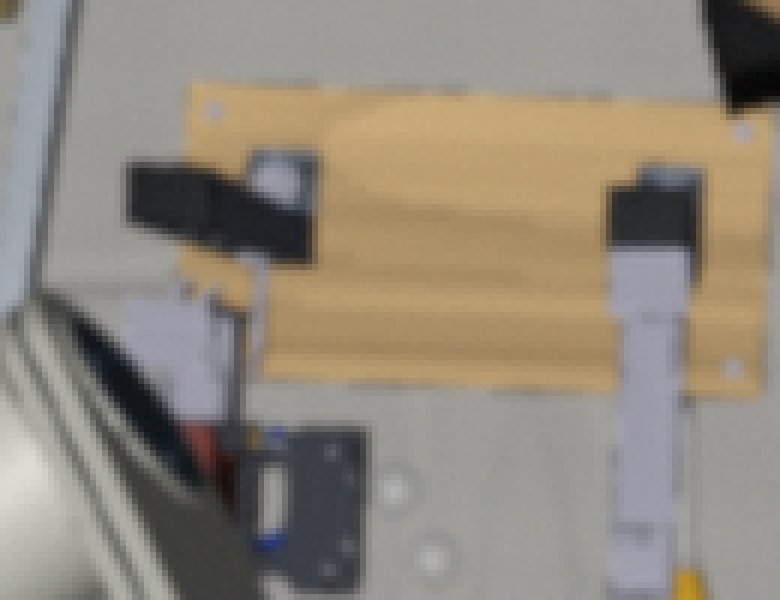

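Top view: heel (columns 181-194) and upright top (181-195) line up within about 0.5 px. Gap to the face is about 31-33 mm, with the claws 12 mm ahead. Advancing.

Emit:
{"api": "play_rows", "payload": {
  "increments": ".1 0 0 .0015 0;.1 .006 0 0 0;.1 .006 0 0 0;.1 .004 0 0 0;.1 0 0 0 0;.1 0 0 0 0"
}}

```text
t: 9.55
ee_pos: [491.2, 366.0, 165.5]
orientation: [-0.042, -3.141, 0.0]
ft_force: [0.1, 0.6, -2.5]
width: 27.5
```

Emit:
{"api": "play_rows", "payload": {
  "increments": ".1 .002 0 0 0;.1 .001 0 0 0;.1 .001 0 0 0;.1 .001 0 0 0;.1 0 0 0 0"
}}

```text
t: 10.05
ee_pos: [496.3, 366.1, 165.8]
orientation: [0.041, 3.141, 0.0]
ft_force: [-0.4, 0.9, -2.6]
width: 27.7
```

Emit:
{"api": "play_rows", "payload": {
  "increments": ".1 .001 0 0 0;.1 .001 0 0 0;.1 0 0 0 0"
}}

```text
t: 10.35
ee_pos: [498.3, 366.1, 165.8]
orientation: [0.041, 3.141, 0.0]
ft_force: [-0.3, -0.8, -2.3]
width: 27.8
```

Emit:
{"api": "play_rows", "payload": {
  "increments": ".1 .001 0 0 0;.1 .001 0 0 0;.1 .001 0 0 0;.1 0 0 0 0"
}}

```text
t: 10.75
ee_pos: [501.2, 366.1, 165.7]
orientation: [0.041, 3.141, 0.0]
ft_force: [-0.4, -0.2, -2.7]
width: 28.1
```

Emit:
{"api": "play_rows", "payload": {
  "increments": ".1 .001 0 0 0;.1 .001 0 0 0;.1 0 0 0 0"
}}

```text
t: 11.05
ee_pos: [503.2, 366.1, 165.7]
orientation: [0.041, 3.141, 0.0]
ft_force: [-0.7, -0.5, -2.0]
width: 28.0
```

Claws are well past the face with no force. Continuing to plate contact.

Emit:
{"api": "play_rows", "payload": {
  "increments": ".1 .001 0 0 0;.1 .001 0 0 0;.1 .001 0 0 0;.1 0 0 0 0"
}}

```text
t: 11.45
ee_pos: [505.7, 366.1, 165.6]
orientation: [-0.041, -3.14, 0.0]
ft_force: [-3.6, 0.2, -2.6]
width: 28.1
```

Emit:
{"api": "play_rows", "payload": {
  "increments": ".1 .001 0 0 0;.1 .0005 0 0 0;.1 0 0 0 0"
}}

```text
t: 11.75
ee_pos: [505.8, 366.2, 165.5]
orientation: [-0.041, -3.138, 0.001]
ft_force: [-8.6, 2.5, 2.0]
width: 27.9
```

Emit:
{"api": "play_rows", "payload": {
  "increments": ".1 0 0 -.001 0;.1 0 0 -.001 0;.1 0 0 0 0"
}}

```text
t: 12.05
ee_pos: [505.8, 366.1, 163.5]
orientation: [-0.041, -3.138, 0.001]
ft_force: [-7.4, 0.9, 0.8]
width: 28.0
```

Emit:
{"api": "play_rows", "payload": {
  "increments": ".1 0 0 -.001 0;.1 0 0 -.001 0;.1 0 0 0 0"
}}

```text
t: 12.35
ee_pos: [505.9, 366.1, 161.6]
orientation: [-0.041, -3.138, 0.001]
ft_force: [-8.7, 1.8, 1.4]
width: 27.7
```

Emit:
{"api": "play_rows", "payload": {
  "increments": ".1 0 0 -.001 0;.1 0 0 0 0"
}}

```text
t: 12.55
ee_pos: [505.9, 366.1, 160.6]
orientation: [-0.041, -3.138, 0.001]
ft_force: [-8.6, 1.1, 1.6]
width: 27.9
```

Emit:
{"api": "play_rows", "payload": {
  "increments": ".1 0 0 -.001 0;.1 0 0 0 0"
}}

```text
t: 12.75
ee_pos: [505.9, 366.1, 159.7]
orientation: [-0.041, -3.138, 0.001]
ft_force: [-8.7, -0.4, 1.5]
width: 27.5
```

Emit:
{"api": "play_rows", "payload": {
  "increments": ".1 0 0 -.001 0;.1 0 0 0 0"
}}

```text
t: 12.95
ee_pos: [505.9, 366.1, 158.7]
orientation: [-0.041, -3.138, 0.001]
ft_force: [-8.8, 1.5, 2.5]
width: 27.8
```

Emit:
{"api": "play_rows", "payload": {
  "increments": ".1 0 0 -.001 0;.1 0 0 0 0"
}}

```text
t: 13.15
ee_pos: [505.9, 366.1, 157.7]
orientation: [-0.041, -3.138, 0.001]
ft_force: [-8.8, 0.5, 1.9]
width: 27.8
```

Emit:
{"api": "play_rows", "payload": {
  "increments": ".1 0 0 -.001 0;.1 0 0 0 0"
}}

```text
t: 13.35
ee_pos: [505.9, 366.1, 156.7]
orientation: [-0.041, -3.138, 0.001]
ft_force: [-8.0, -0.0, 1.4]
width: 27.7
```

```bash
python3 - <<'E'
from h import *
s=cam('side');o=ctrl.get_obs();print(o['ee_pos'],o['ft_force'],o['moment'])
cv2.imwrite('pics/s5.png',cv2.resize(s['img'][145:225,210:314],(780,600),interpolation=3)[:,:,::-1])
E
```

```text
[505.86285764 366.11302149 156.68266775] [-8.30286507  0.78099776  2.37183559] [ 0.12810652  1.1508375  -0.04877265]
```

View pics/s5.png

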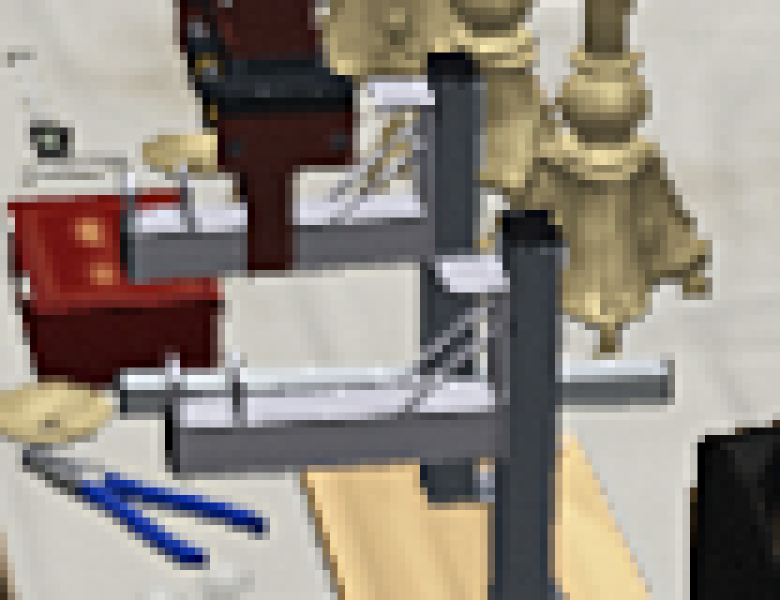

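Side view: the plate lies against the empty upright, arm level, heel (400,93) below the upright top (455,60). Checking heel height by depth.

```bash
python3 - <<'E'
from h import *
np.set_printoptions(suppress=True,precision=2)
for n in('side','top'):
    d=load(n) if n=='side' else cam(n);w=pts(d)
    for nm,yc in(('new',364),('fit',168)):
        m=(w[...,0]>555)&(w[...,0]<583)&(abs(w[...,1]-yc)<14)&(w[...,2]>225)&(w[...,2]<262)
        print(n,nm,m.sum(),np.median(w[m],0) if m.any() else '')
        m=(w[...,0]>438)&(w[...,0]<470)&(abs(w[...,1]-yc)<12)&(w[...,2]>150)&(w[...,2]<210)
        print('  tip/saddle',m.sum(),np.percentile(w[m][:,2],[10,30,50,70,90]) if m.any() else '')
E
```

```text
side new 18 [569.07 366.41 243.06]
  tip/saddle 76 [160.66 169.82 178.32 184.25 192.97]
side fit 40 [574.17 166.71 236.41]
  tip/saddle 86 [154.38 163.24 170.61 175.23 186.77]
top new 110 [572.3  362.64 242.03]
  tip/saddle 0 
top fit 135 [569.98 168.26 234.35]
  tip/saddle 108 [171.61 173.14 174.27 175.52 193.81]
```

Heel is about 7 mm above the fitted one, so the teeth are hooked. Releasing and going to the heel.

Emit:
{"api": "play_rows", "payload": {
  "increments": ".55 0 0 0 0;.55 0 0 0 0;.55 0 0 0 0;.55 0 0 0 0;.55 -.001 0 0 0;.55 0 0 .01 0;.55 0 0 .02 0;.55 0 0 .03 0;.55 0 0 .03 0;.55 0 0 .03 0;.55 0 0 .02 0;0 .01 0 0 0;0 .02 -.001 0 0;0 .02 -.001 0 0;0 .015 0 0 0;0 0 0 0 0;0 0 0 0 0;0 0 0 0 0"
}}

```text
t: 15.25
ee_pos: [570.8, 364.0, 296.1]
orientation: [-0.041, -3.14, 0.001]
ft_force: [0.8, 0.7, 0.1]
width: 0.8
```

```bash
python3 - <<'E'
from h import *
np.set_printoptions(suppress=True,precision=2)
o=ctrl.get_obs();print(o['ee_pos'],o['ft_force'],o['width'])
d=cam('side');w=pts(d)
for nm,yc in(('new',364),('fit',168)):
    m=(w[...,0]>555)&(w[...,0]<583)&(abs(w[...,1]-yc)<14)&(w[...,2]>225)&(w[...,2]<262)
    print(nm,m.sum(),np.median(w[m],0) if m.any() else '')
cv2.imwrite('pics/s6.png',cv2.resize(d['img'][145:225,210:314],(780,600),interpolation=3)[:,:,::-1])
E
```

```text
[570.85 363.98 296.05] [0.78 0.73 0.07] 0.8324327979405397
new 28 [568.72 359.63 242.36]
fit 37 [575.66 166.05 236.12]
```

View pics/s6.png

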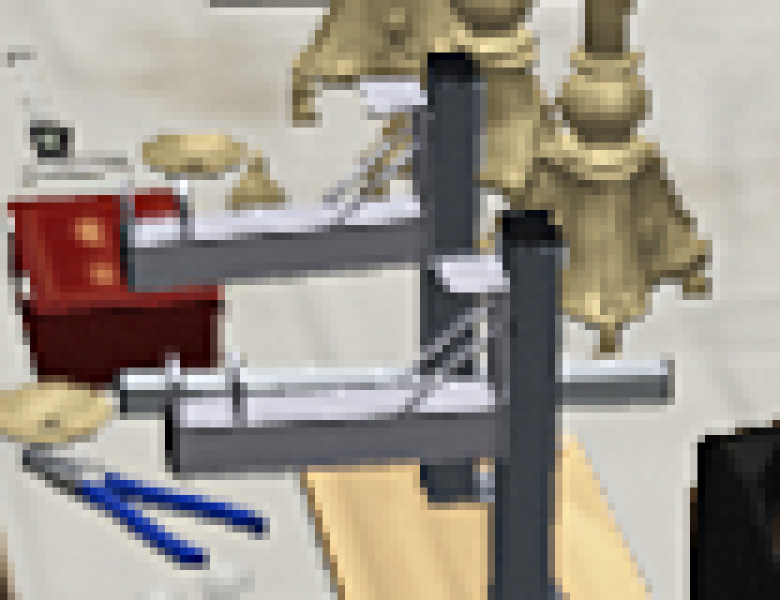

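Side view: released, the new arm stays hooked against the upright and slightly above home, as expected. Pressing on the heel now.

Emit:
{"api": "play_rows", "payload": {
  "increments": "0 0 0 -.01 0;0 0 0 -.02 0;0 0 0 -.013 0;0 0 0 -.003 0;0 0 0 -.002 0;0 0 0 -.002 0;0 0 0 -.001 0;0 0 0 0 0"
}}

```text
t: 16.1
ee_pos: [571.8, 364.2, 246.2]
orientation: [0.041, 3.141, 0.001]
ft_force: [-0.2, 0.4, 0.6]
width: 0.4
```

Emit:
{"api": "play_rows", "payload": {
  "increments": "0 0 0 -.001 0;0 0 0 -.001 0;0 0 0 -.001 0;0 0 0 0 0"
}}

```text
t: 16.5
ee_pos: [571.5, 364.1, 242.6]
orientation: [-0.041, -3.141, 0.0]
ft_force: [-1.1, 0.0, -0.3]
width: 0.4
```

Emit:
{"api": "play_rows", "payload": {
  "increments": "0 0 0 -.001 0;0 0 0 -.001 0;0 0 0 0 0"
}}

```text
t: 16.8
ee_pos: [571.8, 364.2, 241.0]
orientation: [0.041, 3.141, 0.001]
ft_force: [-0.5, 0.1, 1.8]
width: 0.6
```

Emit:
{"api": "play_rows", "payload": {
  "increments": "0 0 0 -.001 0;0 0 0 -.001 0;0 0 0 0 0"
}}

```text
t: 17.1
ee_pos: [572.0, 364.3, 239.1]
orientation: [0.041, 3.14, 0.001]
ft_force: [0.5, -0.8, 3.8]
width: 0.5
```

Emit:
{"api": "play_rows", "payload": {
  "increments": "0 0 0 -.001 0;0 0 0 -.001 0;0 0 0 0 0"
}}

```text
t: 17.4
ee_pos: [572.0, 364.2, 236.8]
orientation: [0.041, 3.14, 0.001]
ft_force: [2.2, -0.6, 2.7]
width: 0.5
```

Emit:
{"api": "play_rows", "payload": {
  "increments": "0 0 0 -.001 0;0 0 0 -.001 0;0 0 0 0 0"
}}

```text
t: 17.7
ee_pos: [571.3, 363.9, 234.3]
orientation: [-0.041, -3.14, 0.001]
ft_force: [-0.8, -1.0, -0.3]
width: -0.0
```

Emit:
{"api": "play_rows", "payload": {
  "increments": "0 0 0 -.001 0;0 0 0 -.0005 0;0 0 0 0 0"
}}

```text
t: 18.0
ee_pos: [570.9, 363.9, 233.1]
orientation: [-0.041, -3.14, 0.001]
ft_force: [-0.8, -1.2, 4.7]
width: 0.7
```

Emit:
{"api": "play_rows", "payload": {
  "increments": "0 0 0 -.0005 0;0 0 0 0 0"
}}

```text
t: 18.2
ee_pos: [570.9, 364.0, 233.0]
orientation: [-0.041, -3.14, 0.001]
ft_force: [-2.6, -0.9, 6.4]
width: 0.7
```

Emit:
{"api": "play_rows", "payload": {
  "increments": "0 0 0 -.001 0;0 0 0 -.0005 0;0 0 0 0 0"
}}

```text
t: 18.5
ee_pos: [571.0, 364.2, 232.7]
orientation: [-0.041, -3.141, -0.0]
ft_force: [-4.6, -2.2, 13.0]
width: 0.5
```

Emit:
{"api": "play_rows", "payload": {
  "increments": "0 0 0 -.001 0;0 0 0 -.001 0;0 0 0 0 0"
}}

```text
t: 18.8
ee_pos: [571.2, 364.5, 232.4]
orientation: [0.041, 3.141, 0.002]
ft_force: [-8.1, -3.4, 21.1]
width: 0.8
```

Firm stop at about 232.5 with 21 N, so it is home. Retreating and checking against the fitted arm.

Emit:
{"api": "play_rows", "payload": {
  "increments": "0 0 0 .003 0;0 0 0 .01 0;0 0 0 .03 0;0 0 0 .04 0;0 -.03 0 .03 0;0 -.04 0 0 0;0 -.04 0 0 0;0 -.04 0 0 0;0 -.04 .03 0 0;0 -.03 .04 0 0;0 0 .04 0 0;0 0 .03 0 0;0 0 0 0 0;0 0 0 0 0"
}}

```text
t: 20.2
ee_pos: [351.1, 504.0, 341.4]
orientation: [-0.04, -3.14, 0.003]
ft_force: [1.2, -0.1, -0.5]
width: 0.9
```

```bash
python3 - <<'E'
from h import *
np.set_printoptions(suppress=True,precision=2)
for n in('side','top'):
    d=cam(n);w=pts(d)
    for nm,yc,xf in(('new',363,586),('fit',168,579)):
        for q,x0,x1,z0,z1 in(('heel',-24,-4,225,262),('tube',-105,-60,165,185),('saddle',-150,-118,188,205)):
            m=(w[...,0]>xf+x0)&(w[...,0]<xf+x1)&(abs(w[...,1]-yc)<14)&(w[...,2]>z0)&(w[...,2]<z1)
            print(n,nm,q,m.sum(),np.median(w[m],0) if m.any() else '')
cv2.imwrite('pics/s7.png',cv2.resize(load('side')['img'][145:225,210:314],(780,600),interpolation=3)[:,:,::-1])
o=ctrl.get_obs();print(o['t'],o['ee_pos'],o['ft_force'])
E
```

```text
side new heel 19 [570.74 360.12 234.3 ]
side new tube 49 [503.26 358.85 170.7 ]
side new saddle 9 [464.16 363.54 192.5 ]
side fit heel 25 [562.96 165.52 235.  ]
side fit tube 73 [498.5  163.14 174.48]
side fit saddle 20 [445.72 163.93 194.65]
top new heel 88 [571.88 362.87 232.31]
top new tube 169 [503.65 363.26 171.  ]
top new saddle 23 [462.41 363.97 191.43]
top fit heel 92 [564.94 168.28 234.29]
top fit tube 172 [497.77 169.46 173.75]
top fit saddle 24 [456.88 168.11 196.87]
20.3 [351.58 503.11 341.89] [ 0.22 -0.18  1.26]
```

View pics/s7.png

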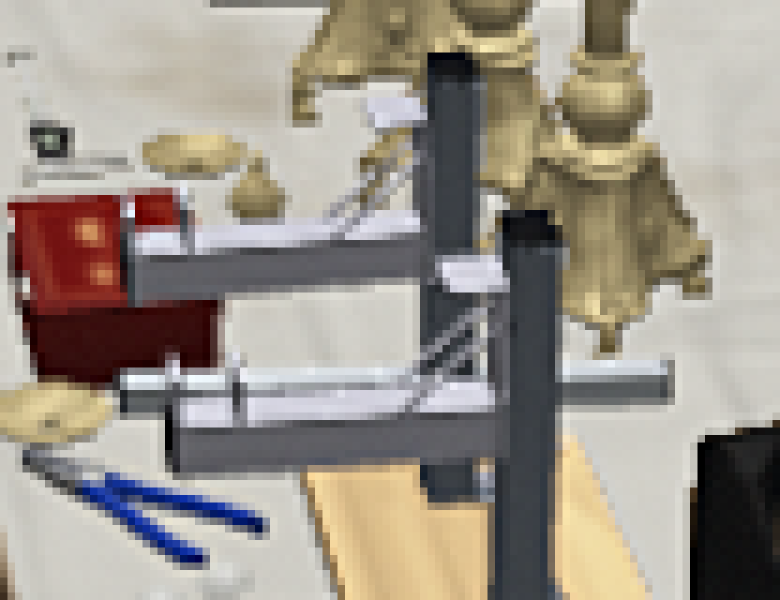

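The side view shows the new arm level with the fitted one, seated and parallel, so I'm handing in.

```bash
python3 -c "
from workcell import ctrl
print(ctrl.close_job())"
```

```text
the job is handed in; nothing more can be done
None
```

The loose arm is hooked into the empty upright and, by every check I could make, locked home. I handed the job in at about 20 s of the 64 s allowed. The lock strip is hidden, so "locked" is inferred from force and height.

- **Fitting:** I gripped the arm by its tube, fed the claws into the slots with almost no force, and brought the plate to the face at about 9 N. I then lowered it until the teeth were hooked about 7 mm above home and let go.
- **Pressing:** With the fingers shut, I pressed straight down on the heel. The force stayed near 4 N, fell to zero as it passed the strip, and rose to 21 N against a hard stop at about 232.5 mm. No force reading came near the limits.
- **Last checks:** After I backed off, the heel read 232 mm (top camera) and 234 mm (side camera). The fitted arm's heel read 234 and 235 mm.
- **Disagreement:** The new arm's tube read about 3 mm lower than the fitted one from the top camera. The empty upright's own top read 1 mm low, and the rest is within the roughly 2 mm calibration error or a slight droop from play in the claws.
- **Bystanders:** I did not touch the rail, meter or tools. I did not re-measure their positions afterwards.
- **Slips:** I overshot in y by about 46 mm on the carry and corrected it in free air. I viewed 11 pictures, one over the budget.

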